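# Set the eyelet in a key tag on the hand press

## Robot

A 6-joint arm with a two-finger parallel gripper is mounted at the origin on a cart in front of the work surface, level with it; the furniture and walls round the work are solid. World frame = base frame: x ahead of the robot, y to its left, z up, the work surface at z = 0. Lengths are in m, angles in degrees, forces in N, time in s.
With the tool pointing down it reaches from about 0.325 to 0.85 m from the base axis. Payload 15.5 kg.
Tool frame: the origin (TCP) lies at the very end of the fingers, on their centre line; the grasp point (between the pads) lies arm.grip_depth behind it (arm.grip_depth is the distance from the TCP to the grasp point, in m); z points along the fingers, y is the line along which they close (so a half turn about z gives the same grasp; the last joint's range is limited). The gripper opens to 91 mm and grips with 3 to 60 N. Pads are 32 mm wide; open, the fingers measure 118 mm over their backs; the gripper's body (76 mm by 178 mm) begins 60 mm behind the grasp point.
Start: joints at [65.976, 28.281, 77.091, -0, 74.628, -5.472], TCP at [0.199, 0.593, 0.214] pointing down, gripper open.
Joint ranges: [-166.48, 166.48], [-47.26, 123.95], [12.59, 153.08], [-70.14, 250.14], [6.76, 159.57], [-176.63, 176.63]. Speed limits (degrees/s): [108.29, 108.29, 147.25, 172.46, 172.46, 172.46].

## Interface

Orientations are given as a 3x3 rotation matrix whose columns are the frame's x, y, z axes.
In Python, from rig import arm gives the robot as it stands. Calls block until the motion is done:
- arm.move_to(position, orientation): joint-space move of the TCP to a pose.
- arm.move_l(position, orientation=None, feed=0.15): straight line of the TCP; orientation=None keeps the orientation; feed is the mean speed in m/s.
- arm.move_joints(angles): joint-space move.
- arm.grip(opening): finger opening in m; the grip force is fixed at half the most; returns when the fingers have stopped.
- arm.sleep(seconds).
- arm.solve_ik(position, orientation): joint angles nearest the present ones, or None.
- arm.snapshot(name): name is "side" or "top" or "wrist"; returns the picture (400x640x3 uint8, red, green, blue); there is no depth.
- arm.get_calibration(name): a dict with "intrinsics" (3x3 intrinsics, pixels), "cam_to_world" (4x4, takes a point from camera to world coordinates). Camera axes: x right, y down, z forward; pixel columns grow to the right and rows downward; lengths in m; the calibration is good to about 2 mm. The wrist camera is an equidistant fisheye: a pixel r from the principal point sees the ray r / f radians off the axis. A picture is of the moment at which its call begins: read the wrist's pose just before it. get_calibration takes no time and is no camera call; for the wrist camera it gives the pose at the moment of the call.
A pose or a line that the arm cannot do raises arm.Unreachable and nothing moves.
- arm.sign_off(): hands the job in; it is judged then, once.
Readings, each from a call of its own:
- arm.current_t(): time.
- arm.current_joint_positions(): joint angles.
- arm.current_dq(): joint speeds.
- arm.current_tau(): joint torques, N m.
- arm.current_ee_pos(): TCP position.
- arm.current_tool_rot(): TCP orientation.
- arm.current_force(): force on the tool from outside, world axes, zero at the start.
- arm.current_torque(): the same for the moment, N m.
- arm.current_width(): finger opening in m.
- arm.current_grasp_force(): force on a finger pad.
Only numpy, scipy, OpenCV 4.12 (cv2) and the standard library are available. Lean on these libraries where they do the work, as an engineer would, in place of code of your own. Each camera call takes 0.05 s, during which the arm holds its last target. There are 200 camera calls.

## Task

A plywood key tag lies on the feed rest at the left side of the green hand press, its brass eyelet still standing proud: push the tag along the rest by its free end, without lifting it, until it is fully home against the end stop and the eyelet sits under the ram. Then, and not before, push the press's lever forward and down with a fingertip against its rod until the eyelet is fully set, and finish while still pressing firmly on the lever, so that the ram keeps bearing on the eyelet. Leave the finished tags, the glue stick and the thimble where they are.

Things in the scene. Friction and masses are not known exactly. Their poses are not given: they have to be found in the camera images.
- snap_press: dark green hand press, fixed to the desk. Origin at desk level under it; x points from its front (robot side, where the lever leans) to its back, y to its left, z up. In this frame, mm: foot x -68..92, y -46..46, top 18; head x -31..89, y -8..8, z 120..202; column x 4..89. The steel feed rest is fixed to it: x -50..0, y -36..180, top at z 48.5
- end_stop (a point): middle of the foot of the end stop's face, on the feed rest's top 18 mm to the right of the die centre; the stop is 6 mm high. Two guide strips 4 mm high and 37.6 mm apart lead the tag to it; they reach to 72 mm left of the die centre, leaving the rest clear beyond
- die_centre (a point): centre of the top of the fixed lower die, 48 mm above the desk, flush with the feed rest, straight under the ram (ram 22 mm across, underside 70 mm above the desk when up)
- rest_end (a point): middle of the open left end of the feed rest, on its top face (48.5 mm above the desk). The tag is pushed from here towards the die, along the press's -y axis
- lever_pivot (a point): hinge of the lever, on the press's centre plane, 251.5 mm above the desk; the hinge axis is the press's y axis
- lever_rod (a point): point on the axis of the steel lever rod, 90 mm from the hinge, about 333 mm above the desk when the lever is up; moves with the lever. The straight rod is 10.4 mm thick, starts 20 mm from the hinge and ends in a black ball 28 mm across, 177 mm from the hinge
- snap_press_lever (a joint): angle of the lever in rad: 0 is up (the rod leans 0.45 rad from the vertical towards the press's front, -x), starts between 0 and 0.15, grows as it swings forward and down, stop at 0.733. It stays where it is left; under 10 N at 75 to 105 mm from the hinge moves it and sets the eyelet; past 0.70 the eyelet is home and the push climbs (10 N near 0.72, over 20 N at the stop)
- snap_press_ram (a joint): travel of the ram downwards in m, geared to the lever: 0.0191 m per rad. It meets the unset eyelet at about 0.0105 m (lever 0.55) and has set it at about 0.013 m (lever about 0.69)
- tag: the plywood key tag, loose on the feed rest between the guide strips, 36 x 120 x 6 mm; origin at the centre of its underside, x across, y along it: its free end is at y +60 mm, its eyelet end at y -60 mm. It moves home along the press's -y axis by 45 to 75 mm
- tag_push_end (a point): middle of the tag's free end face, at half its thickness (3 mm above the feed rest): push here. When the tag is home this end is 102 mm left of the die centre
- eyelet_top (a point): centre of the top of the brass eyelet of that tag, 11 mm across, 18 mm from the tag's eyelet end; stands 5 mm above the tag until it is set
- eyelet (a joint): how far the eyelet has been pressed in, in m: 0 standing proud, 0.0025 fully set; takes about 6 N at the ram and stays where it is
- done_tag_0: a finished plywood tag lying on the desk, 36 x 120 x 6 mm; bystander, origin at the centre of its underside
- done_tag_1: another finished plywood tag, the same; bystander
- glue_stick: standing glue stick, white and blue-green, 28 mm across, 86 mm high; bystander, origin at the centre of its underside
- thimble: small standing thimble, 19 mm across, 20 mm high; bystander, origin at the centre of its underside
There are look-alikes about, which are no part of the job. What is shaped like the tag but orange is not meant.

How it is judged:
By the outcome, as a careful person would: the job done as asked, in the order asked, and still so for the second after the job is handed in, while the arm keeps its last pose, push and grip.
It also fails if it takes over 48 s, if anything falls off the work surface, if the arm or the gripper's body presses on something with over 40 N, if the wrist force passes 120 N, or if a joint passes its speed limit or range.

## Working session

There is one attempt and no reset: what is moved stays moved. The work goes in short steps, each a Python script; the robot and the scene stay as the last script left them, time stands still between calls to the robot, and variables do not carry over. Pictures are saved under pics/ and viewed, at most 10 in all, crops included, and the job is handed in when it is done.

```bash
mkdir -p pics
python3 - <<'E'
from rig import arm
import cv2,numpy as np
for n in("side","top"):
    im=arm.snapshot(n); cv2.imwrite(f"pics/{n}0.png",im[:,:,::-1])
    c=arm.get_calibration(n); print(n,np.round(c["intrinsics"],1).tolist(),np.round(c["cam_to_world"],4).tolist())
print(arm.grip_depth,arm.current_t(),arm.current_tool_rot())
E
```

```text
side [[374.3, 0.0, 320.0], [0.0, 374.3, 196.3], [0.0, 0.0, 1.0]] [[0.8822, -0.2953, 0.3668, 0.2464], [-0.4708, -0.5403, 0.6974, -0.4061], [-0.0078, -0.7879, -0.6157, 0.7171], [0.0, 0.0, 0.0, 1.0]]
top [[451.7, 0.0, 325.3], [0.0, 451.7, 200.6], [0.0, 0.0, 1.0]] [[0.0194, -0.9983, 0.0557, 0.5164], [-0.9998, -0.0188, 0.0104, 0.1911], [-0.0093, -0.0559, -0.9984, 1.2899], [0.0, 0.0, 0.0, 1.0]]
0.0188 0.1 [[-9.48030521e-01  3.18179129e-01 -4.17207917e-04]
 [ 3.18179395e-01  9.48029968e-01 -1.02562478e-03]
 [ 6.91932083e-05 -1.10507056e-03 -9.99999387e-01]]
```

View pics/side0.png

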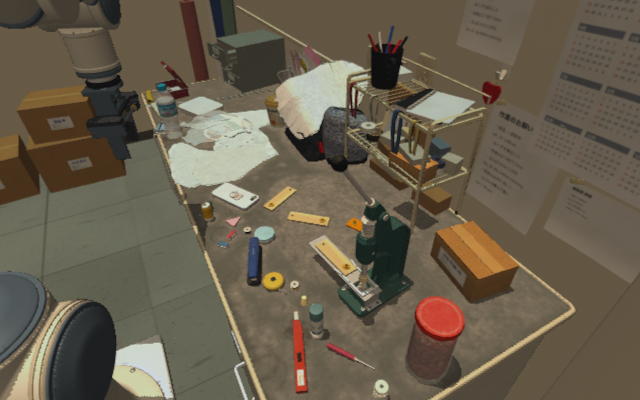

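View pics/top0.png

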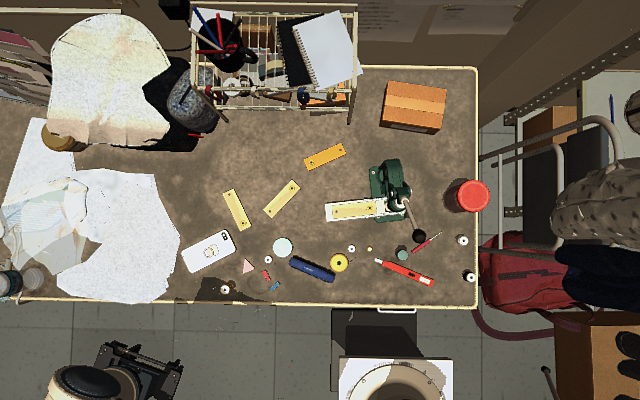

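Side view: the press is at about (375,260), with the tag on its rest at (335,255). Top view: the rest runs from (327,212) to about (385,205) and the lever ball is at (418,236). I'll enlarge both.

Run:
```python
import cv2
a=cv2.imread("pics/top0.png")[150:260,310:450]; b=cv2.imread("pics/side0.png")[160:320,300:420]
cv2.imwrite("pics/tc.png",cv2.resize(a,None,fx=5.5,fy=5.4,interpolation=cv2.INTER_CUBIC))
cv2.imwrite("pics/sc.png",cv2.resize(b,None,fx=3.7,fy=3.7,interpolation=cv2.INTER_CUBIC))
```

```text
(no output)
```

View pics/tc.png

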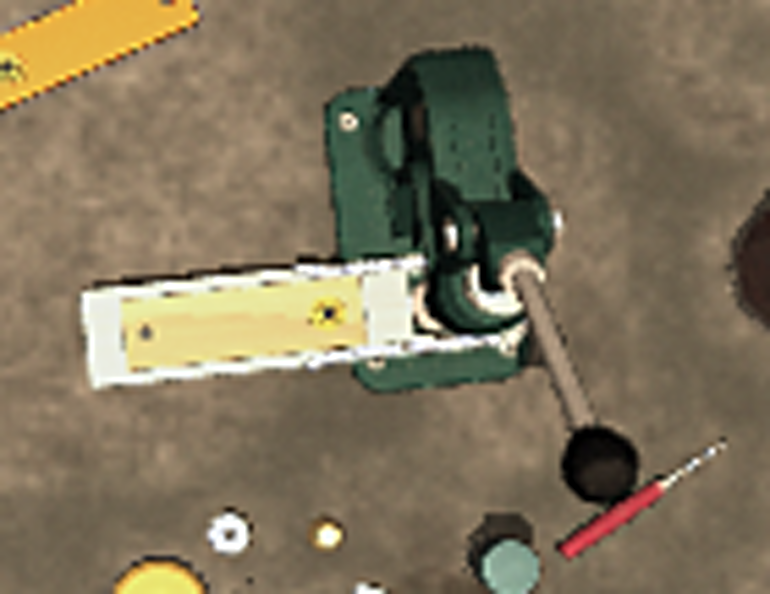

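View pics/sc.png

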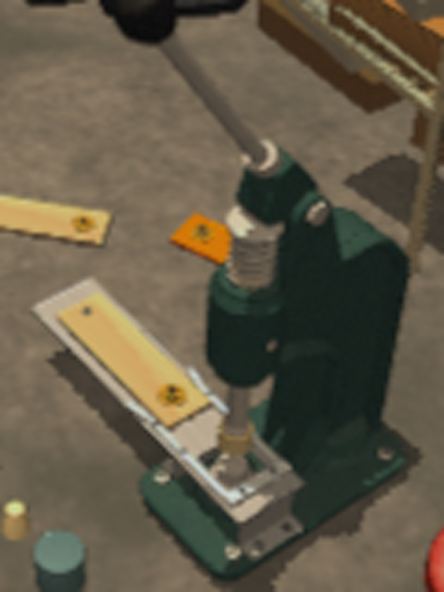

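The top crop shows the rest's open end at crop x≈88 (full-image column 326), with the tag's free end at column 333. The lever ball is at full-image (419,236). In the side view the ball is at about (339,162). Next I'll measure these from masks.

```bash
cat > h.py <<'E'
import numpy as np,cv2
from rig import arm
def ray(n,uv):
    c=arm.get_calibration(n); T=np.array(c["cam_to_world"]); d=np.linalg.inv(c["intrinsics"])@[uv[0],uv[1],1.]
    d=T[:3,:3]@d; return T[:3,3],d/np.linalg.norm(d)
def onz(n,uv,z):
    o,d=ray(n,uv); return o+d*(z-o[2])/d[2]
def tri(uvt,uvs):
    A=np.zeros((3,3));b=np.zeros(3)
    for n,uv in(("top",uvt),("side",uvs)):
        o,d=ray(n,uv);P=np.eye(3)-np.outer(d,d);A+=P;b+=P@o
    p=np.linalg.solve(A,b); return p,[np.linalg.norm(np.cross(p-ray(n,uv)[0],ray(n,uv)[1])) for n,uv in(("top",uvt),("side",uvs))]
def big(m,box):
    x0,x1,y0,y1=box; k=np.zeros_like(m);k[y0:y1,x0:x1]=m[y0:y1,x0:x1]
    c=max(cv2.findContours(k,cv2.RETR_EXTERNAL,cv2.CHAIN_APPROX_NONE)[0],key=cv2.contourArea); return c[:,0].astype(float)
E
python3 - <<'E'
from h import *
t=cv2.imread("pics/top0.png");s=cv2.imread("pics/side0.png")
ht=cv2.cvtColor(t,cv2.COLOR_BGR2HSV)
tag=big(cv2.inRange(ht,(15,50,120),(40,255,255)),(325,388,190,225))
W=np.array([onz("top",p,.0545)[:2] for p in tag],np.float32)
r=cv2.minAreaRect(W);print("tag",r);print(cv2.boxPoints(r))
for zz,m in((.0485,cv2.inRange(ht,(0,0,150),(40,255,255))),):
    c=big(m,(318,362,190,230)); W=np.array([onz("top",p,zz)[:2] for p in c],np.float32)
    r=cv2.minAreaRect(W);print("rest",r);print(cv2.boxPoints(r))
def ball(im,box):
    c=big((im.max(2)<45).astype(np.uint8)*255,box);(m,rr)=cv2.minEnclosingCircle(c.astype(np.float32));return m,rr
bt=ball(t,(408,430,225,246));bs=ball(s,(325,352,145,173));print(bt,bs,tri(bt[0],bs[0]))
print(cv2.boundingRect(big((s.max(2)<45).astype(np.uint8)*255,(325,352,145,173)).astype(np.int32)))
E
```

```text
tag ((0.5633417367935181, 0.12554675340652466), (0.03685477375984192, 0.12045445293188095), 7.438811779022217)
[[0.537272   0.18288134]
 [0.55286694 0.06344067]
 [0.5894115  0.06821217]
 [0.57381654 0.18765283]]
rest ((0.5489602088928223, 0.16032129526138306), (0.06944748759269714, 0.1179749146103859), 7.207719326019287)
[[0.5071099  0.21448594]
 [0.52191186 0.09744328]
 [0.59081054 0.10615665]
 [0.57600856 0.22319931]]
((418.5, 236.0), 7.500100135803223) ((338.0, 159.5), 13.463011741638184) (array([0.50062823, 0.01692161, 0.40404377]), [np.float64(0.0004909388306545981), np.float64(0.0004909388306545392)])
(325, 154, 27, 18)
```

Run:
```python
from h import *
t=cv2.imread("pics/top0.png");s=cv2.imread("pics/side0.png")
ht=cv2.cvtColor(t,cv2.COLOR_BGR2HSV)
for v in(170,200,230):
    m=(cv2.inRange(ht,(0,0,v),(180,70,255))|cv2.inRange(ht,(15,50,150),(40,255,255)))
    m=cv2.morphologyEx(m,cv2.MORPH_OPEN,np.ones((3,3),np.uint8))
    c=big(m,(318,362,190,230)); W=np.array([onz("top",p,.0485)[:2] for p in c],np.float32)
    r=cv2.minAreaRect(W);print("rest",r);print(cv2.boxPoints(r).tolist())
ex=np.array([np.cos(np.radians(7.4)),np.sin(np.radians(7.4))])
for uvs in((338,159.5),(338.3,161.2),(338.3,162.2)):
    p,e=tri((418.5,236),uvs); th=np.arccos((p[2]-.2515)/.177); hp=p[:2]+.177*np.sin(th)*ex
    print(p,e[0],"angle",th-.45,"hinge",hp)
cv2.imwrite("pics/b.png",cv2.resize(s[135:185,310:370],None,fx=8,fy=8,interpolation=cv2.INTER_CUBIC))
```

```text
rest ((0.5570743680000305, 0.15750660002231598), (0.05372733622789383, 0.11055376380681992), 7.432701587677002)
[[0.5232856869697571, 0.2088438868522644], [0.5375871062278748, 0.09921905398368835], [0.590863049030304, 0.10616931319236755], [0.5765616297721863, 0.2157941460609436]]
rest ((0.5566331744194031, 0.15746566653251648), (0.053880997002124786, 0.11001267284154892), 6.80232572555542)
[[0.5233671069145203, 0.20889385044574738], [0.5363975167274475, 0.09965558350086212], [0.5898992419242859, 0.10603748261928558], [0.5768688321113586, 0.21527574956417084]]
rest ((0.556772768497467, 0.15746723115444183), (0.0531187504529953, 0.11055388301610947), 7.432834625244141)
[[0.5232857465744019, 0.2088438719511032], [0.5375874042510986, 0.09921894967556], [0.5902597904205322, 0.10609059035778046], [0.5759581327438354, 0.21571551263332367]]
[0.50062823 0.01692161 0.40404377] 0.0004909388306545981 angle 0.08193110544806886 hinge [0.58965466 0.02848412]
[0.50070559 0.0162985  0.40123743] 0.0006379864191041854 angle 0.11240684567602016 hinge [0.59430013 0.02845431]
[0.5006315  0.01599951 0.39959009] 0.0005878365223353788 angle 0.12962666408636397 hinge [0.59676902 0.0284856 ]
```

View pics/b.png

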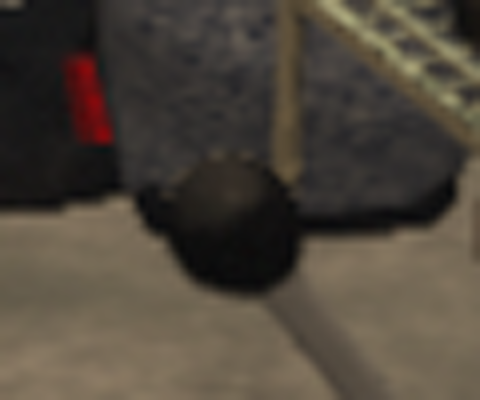

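```bash
cat >> h.py <<'E'
YAW=np.radians(7.4); ex=np.array([np.cos(YAW),np.sin(YAW),0]); ey=np.array([-np.sin(YAW),np.cos(YAW),0]); ez=np.array([0,0,1.])
E
python3 - <<'E'
from h import *
b=onz("top",(418.5,236),.400)
for z in(.265,.272,.28):
    r=onz("top",(406,200),z);d=r-b;print("rod base",r,"yaw",np.degrees(np.arctan2(d[1],d[0])))
print("tri",tri((418.5,236),(338.9,162.8)))
arm.grip(0)
R=None;q0=arm.current_joint_positions()
end=np.array([.5555,.185,.0515])
best=None
for s in(1,-1):
    y=s*ex;z=-ez;M=np.column_stack([np.cross(y,z),y,z]);q=arm.solve_ik(end+.031*ey+[0,0,.09],M)
    if q is not None and (best is None or np.abs(np.subtract(q,q0)).max()<best[0]): best=(np.abs(np.subtract(q,q0)).max(),M,q)
M=best[1];print(best[2])
arm.move_to(end+.031*ey+[0,0,.09],M)
f0=np.array(arm.current_force())
arm.move_l(end+.031*ey,M,feed=.12)
print(arm.current_ee_pos(),arm.current_force(),f0,arm.current_t())
cv2.imwrite("pics/s1.png",cv2.resize(arm.snapshot("side")[200:320,290:420,::-1],None,fx=5,fy=5,interpolation=cv2.INTER_CUBIC))
E
```

```text
rod base [0.57856057 0.01880139 0.265     ] yaw 1.777986156960177
rod base [0.57813619 0.01997847 0.272     ] yaw 2.6508382531230885
rod base [0.57765118 0.0213237  0.28      ] yaw 3.658525960304738
tri (array([0.50099409, 0.0155849 , 0.39856838]), [np.float64(0.0010237090094639579), np.float64(0.001023709009463919)])
[ 1.55886399e+01  3.01101664e+01  8.67202839e+01 -2.54444375e-14
  6.31695497e+01  8.18863985e+00]
[0.55191306 0.21595727 0.05210235] [-0.54116476  1.1162606  -0.71465013] [-0.51129483  0.17499451  0.68128227] 4.25
```

View pics/s1.png

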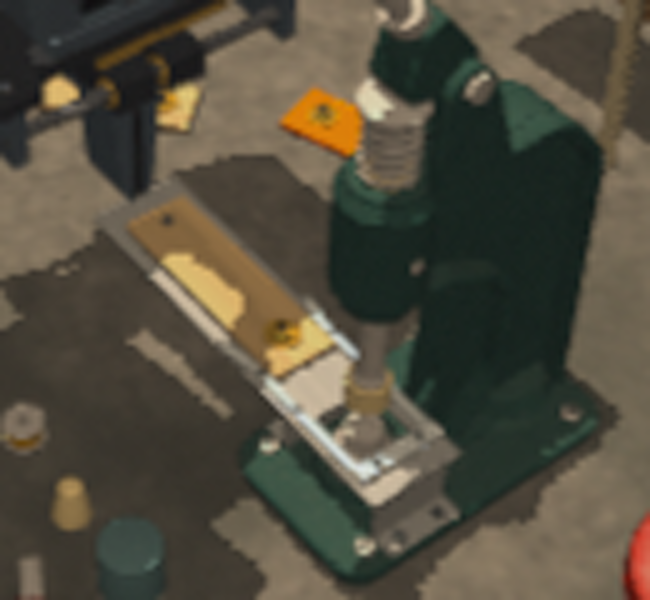

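The closed fingertip stands over the rest's open end, at crop (137,195), centred behind the tag's free end. Now I'll push.

Run:
```python
from h import *
p0=np.array(arm.current_ee_pos());p0[2]=.0515;f0=np.array(arm.current_force());M=arm.current_tool_rot()
s=.050; arm.move_l(p0-s*ey,feed=.06)
while s<.1:
    f=(np.array(arm.current_force())-f0);p=np.array(arm.current_ee_pos());print(round(s,4),np.round((p0-p)@ey,4),np.round([f@ex,f@ey,f[2]],1),arm.current_t())
    if f@ey>7: break
    s+=.003; arm.move_l(p0-s*ey,feed=.04)
print(arm.current_ee_pos(),arm.current_force())
im=arm.snapshot("side");cv2.imwrite("pics/side2.png",im[:,:,::-1])
cv2.imwrite("pics/s2.png",cv2.resize(im[200:320,290:420,::-1],None,fx=5,fy=5,interpolation=cv2.INTER_CUBIC))
```

```text
0.05 0.0498 [ 0.7 -0.1 -0.9] 5.2833
0.053 0.0529 [ 0.3  0.1 -0.6] 5.5333
0.056 0.0561 [-0.3  0.2 -1.2] 5.7833
0.059 0.0592 [ 0.5 -0.9 -0.8] 6.0333
0.062 0.0622 [-0.1 -0.1 -0.7] 6.2833
0.065 0.0652 [-0.  -0.5 -1.7] 6.5333
0.068 0.0682 [ 0.2  0.3 -1.4] 6.7833
0.071 0.0711 [ 1.2  0.  -1.3] 7.0333
0.074 0.0721 [ 1.4 19.5 -0.9] 7.2833
[0.56139023 0.14449316 0.0515915 ] [-1.4398251  19.5611168   0.19785048]
```

View pics/s2.png

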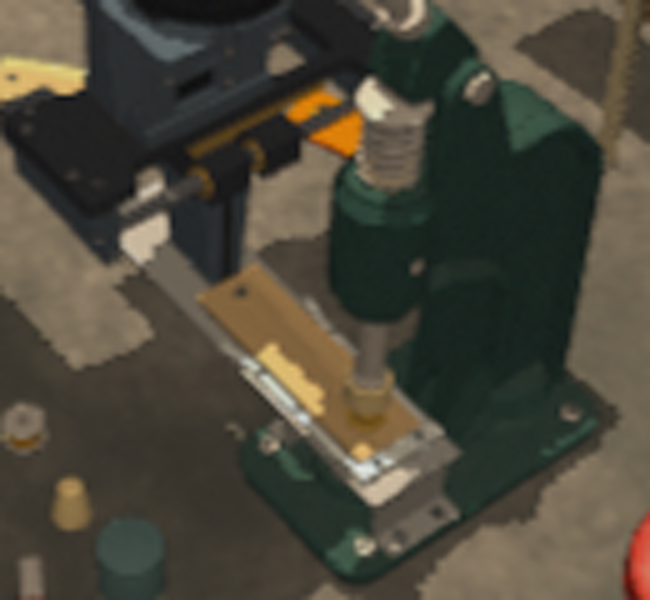

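The tag sits against the stop, with the eyelet under the ram at crop (367,405). The force jump to 19.5 N confirms it is home. Next I'll retract and plan the lever push.

```bash
cat >> h.py <<'E'
H=np.array([.5987,.0283,.2515])
def lev(a,back=0.,sgn=1,L=.088):
    th=.45+a; u=-np.sin(th)*ex+np.cos(th)*ez; n=-np.cos(th)*ex-np.sin(th)*ez
    tau=np.radians(np.interp(a,[0,.733],[42,20])); z=-np.sin(tau)*ex-np.cos(tau)*ez
    d=abs((np.pi/2-th)-tau); y=sgn*ey
    return H+L*u-n*(.0052+.016*np.sin(d))-z*back, np.column_stack([np.cross(y,z),y,z])
E
python3 - <<'E'
from h import *
p=np.array(arm.current_ee_pos());arm.move_l(p+.02*ey,feed=.05)
up=p+.04*ey;up[2]=.45
print(arm.current_force())
arm.move_l(up,feed=.2)
for s in(1,-1):
    print(s,[None if (q:=arm.solve_ik(*lev(a,b,s))) is None else np.round(q).tolist() for a,b in((-.05,.13),(-.05,0),(.2,0),(.5,0),(.74,0),(.8,0))])
print(arm.current_joint_positions(),arm.current_t())
im=arm.snapshot("top");cv2.imwrite("pics/top3.png",im[:,:,::-1])
E
```

```text
[-0.1316429  -0.61123733 -0.15944992]
1 [None, [-0.0, 44.0, 41.0, -7.0, 136.0, -101.0], [-1.0, 39.0, 50.0, -6.0, 127.0, -100.0], [-2.0, 32.0, 62.0, -4.0, 113.0, -100.0], [-2.0, 27.0, 70.0, -3.0, 102.0, -100.0], [-2.0, 27.0, 71.0, -3.0, 101.0, -100.0]]
-1 [None, [-0.0, 44.0, 41.0, -7.0, 136.0, 79.0], [-1.0, 39.0, 50.0, -6.0, 127.0, 80.0], [-2.0, 32.0, 62.0, -4.0, 113.0, 80.0], [-2.0, 27.0, 70.0, -3.0, 102.0, 80.0], [-2.0, 27.0, 71.0, -3.0, 101.0, 80.0]]
[1.24780396e+01 1.77272804e+01 5.85143481e+01 2.56526612e-03
 1.03824980e+02 5.08211063e+00] 10.0667
```

Run:
```python
from h import *
p,R=lev(-.05,0,-1)
for dz in(.12,.1,.08,.06,.04):
    if arm.solve_ik(p+[0,0,dz],R) is not None: break
print(dz,p)
arm.move_to(p+ .0+np.array([0,0,dz]),R)
f0=np.array(arm.current_force())
arm.move_l(p,R,feed=.08)
print(arm.current_ee_pos(),np.array(arm.current_force())-f0,arm.current_t())
im=arm.snapshot("side")[80:330,270:450,::-1];tp=arm.snapshot("top")[120:280,320:480,::-1]
cv2.imwrite("pics/s4.png",np.hstack([cv2.resize(im,(400,556),interpolation=cv2.INTER_CUBIC),cv2.resize(tp,(400,556),interpolation=cv2.INTER_CUBIC)]))
```

```text
0.12 [0.57566135 0.0253078  0.3372196 ]
[0.57577177 0.02528772 0.33759379] [ 1.03782958 -0.35659097 -0.36112894] 12.925
```

View pics/s4.png

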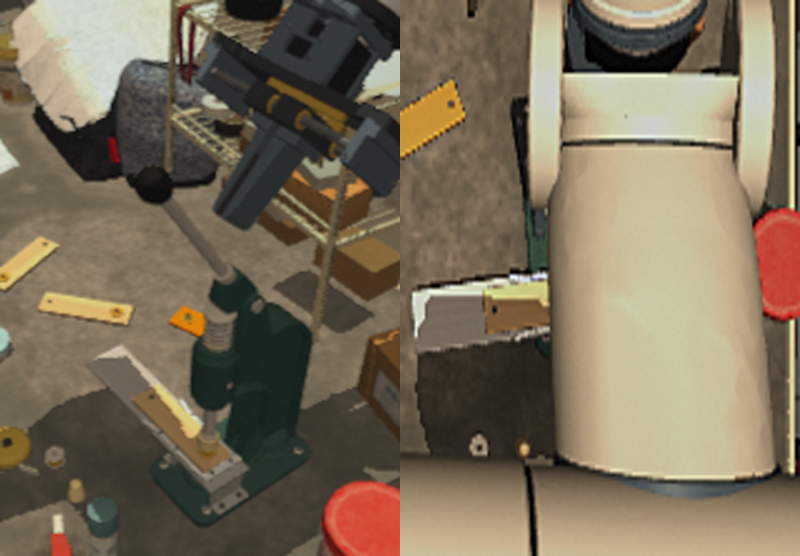

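The fingertip is behind the rod (side panel, about (230,215)), clear of the ball, and the tag is still home. Now the push with force monitoring.

Run:
```python
from h import *
f0=np.array(arm.current_force());a=-.05
while a<.80:
    a+=.05 if a<.6 else .01
    p,R=lev(a,0,-1); arm.move_l(p,R,feed=.04 if a<.6 else .02)
    f=np.array(arm.current_force())-f0;th=.45+a;u=-np.sin(th)*ex+np.cos(th)*ez;n=-np.cos(th)*ex-np.sin(th)*ez
    e=np.array(arm.current_ee_pos())-p
    print(round(a,3),"push",np.round(-f@n,1),"u",np.round(f@u,1),"y",np.round(f@ey,1),"err mm",np.round(1e3*e@n,1),arm.current_t())
    if -f@n>13: break
im=arm.snapshot("side")[80:330,270:450,::-1]
cv2.imwrite("pics/s5.png",cv2.resize(im,(432,600),interpolation=cv2.INTER_CUBIC))
```

```text
0.0 push -0.0 u 0.8 y -0.6 err mm 0.1 13.3
0.05 push 0.9 u 0.5 y 0.2 err mm -0.2 13.5667
0.1 push 0.6 u 0.3 y 0.5 err mm -0.2 13.8333
0.15 push -0.3 u 0.5 y -0.9 err mm -0.2 14.1
0.2 push 0.9 u 0.9 y -0.9 err mm -0.2 14.3667
0.25 push 1.5 u 0.3 y 0.0 err mm -0.1 14.6333
0.3 push 1.2 u 0.2 y 0.1 err mm -0.1 14.9
0.35 push 1.0 u 1.2 y -0.8 err mm -0.1 15.1667
0.4 push 1.0 u 0.4 y -0.1 err mm -0.1 15.4333
0.45 push 0.8 u 0.3 y -0.8 err mm -0.1 15.7
0.5 push 0.3 u -0.3 y 0.1 err mm -0.1 15.9667
0.55 push 0.6 u 1.1 y -0.4 err mm -0.1 16.2333
0.6 push 4.3 u 1.2 y 0.8 err mm -0.2 16.625
0.61 push 5.0 u 1.3 y -0.6 err mm -0.2 16.875
0.62 push 6.1 u 0.1 y -0.1 err mm -0.2 17.125
0.63 push 5.5 u 0.3 y -0.6 err mm -0.1 17.375
0.64 push 5.7 u 0.2 y 0.5 err mm -0.1 17.625
0.65 push 6.9 u -0.6 y 0.8 err mm -0.1 17.875
0.66 push 6.2 u -0.5 y -0.5 err mm -0.0 18.125
0.67 push 6.9 u -0.1 y -0.2 err mm -0.0 18.375
0.68 push 6.0 u -1.5 y -0.2 err mm -0.0 18.625
0.69 push 6.1 u -0.7 y 0.1 err mm -0.0 18.875
0.7 push 7.3 u -2.2 y 0.2 err mm -0.1 19.125
0.71 push 8.9 u -1.8 y -0.1 err mm -0.2 19.375
0.72 push 9.9 u -2.2 y 0.4 err mm -0.4 19.625
0.73 push 11.8 u -1.5 y 1.4 err mm -0.5 19.875
0.74 push 13.5 u -0.4 y 0.8 err mm -0.7 20.125
```

View pics/s5.png

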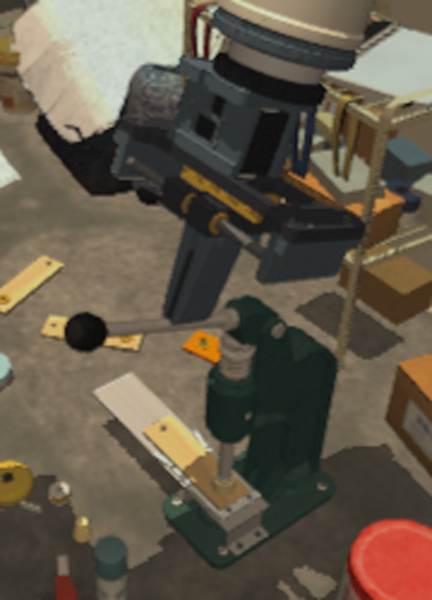

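The lever is down, the fingertip is on the rod at about (185,322), and the tag is home. The force profile matches the eyelet setting and then the end climb. I'll press a little more firmly, check that it holds, and hand in.

Run:
```python
from h import *
th=.45+.73;n=-np.cos(th)*ex-np.sin(th)*ez
a=.74;P=lambda:-(np.array(arm.current_force()))@n
while P()<18.5 and a<.80:
    a+=.01;p,R=lev(a,0,-1);arm.move_l(p,R,feed=.02);print(round(a,3),P())
arm.sleep(1);fs=[P()];arm.sleep(.5);fs.append(P());print(fs,arm.current_force(),arm.current_t())
if min(fs)>13: print(arm.sign_off())
```

```text
0.75 17.282009940203455
0.76 27.030368126157967
[np.float64(28.146886897902196), np.float64(27.587905553724124)] [ 8.5791449   3.04796995 26.17068988] 22.175
the job is handed in; nothing more can be done
None
```

The job is handed in: the tag was pushed home against the end stop (about 19 N at contact). The lever was then pushed down to its stop, past the point where the eyelet sets, and the arm is still pressing it with about 28 N. It took about 22 s; I moved none of the bystanders on purpose but didn't check them afterwards.

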